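# Square a headstage bracket into the corner fixture

### The arm

A 6-joint arm with a two-finger parallel gripper is mounted at the origin on the work surface. World frame = base frame: x ahead of the robot, y to its left, z up, the work surface at z = 0. Lengths are in m, angles in rad, forces in N, time in s.
With the tool pointing down it reaches from about 0.325 to 0.9 m from the base axis. Payload 3.5 kg.
Tool frame: the origin (TCP) lies on the mounting face of the last link; the fingertips stand 173 mm ahead of it and the grasp point (between the pads) lies 155 mm ahead of it (robot.tip_reach is the distance from the TCP to the fingertips, in m); z points along the fingers, y is the line along which they close (so a half turn about z gives the same grasp; the last joint's range is limited). The gripper opens to 85 mm and grips with 20 to 120 N. Pads are 22 mm wide; open, the fingers measure 114 mm over their backs; the gripper's body (76 mm by 85 mm) begins 54 mm behind the grasp point. The pads swing forward as they close: fully open they stand 13 mm farther back than shut.
Start: joints at [-1.298, 0.276, -0.026, 1.268, 0, 1.467], TCP at [0.229, -0.581, 0.405] pointing down, gripper open.
Joint ranges: [-3.12, 3.12], [-0.85, 1.88], [-1.08, 1.24], [-1.95, 2.15], [-1.57, 1.53], [-3.14, 3.14]. Speed limits (rad/s): [2.57, 2.57, 3.14, 3.14, 3.14, 3.14].

### API

Orientations are given as a rotation vector (axis times angle).
In Python, from rig import robot gives the robot as it stands. Calls block until the motion is done:
- robot.move_ptp(position, orientation): joint-space move of the TCP to a pose.
- robot.movel(position, rotation=None, velocity=0.15, threshold=None): straight line of the TCP; rotation=None keeps the orientation; velocity is the mean speed in m/s. With threshold (N) it stops when the force on the tool has changed by that much, and returns True; else False.
- robot.move_joints(angles): joint-space move.
- robot.set_gripper(opening, effort=None): finger opening in m; effort is the grip in N (None keeps the last); returns when the fingers have stopped.
- robot.pause(seconds).
- robot.ik(position, orientation): joint angles nearest the present ones, or None.
- robot.sense(): the state.
- robot.get_image(name): name is "scene" or "top" or "wrist"; returns (picture, depth): 420x560x3 uint8, red, green, blue; 420x560 float32, m along the optical axis (not along the pixel's ray), 0 where there is no reading.
- robot.get_calibration(name): a dict with "K" (3x3 intrinsics, pixels), "extrinsics" (4x4, takes a point from world to camera coordinates); the wrist camera has in their place "mount" (4x4, takes a point from camera to tool coordinates, whose origin is the TCP and whose axes are the flange's). Camera axes: x right, y up, looking along -z (the intrinsics and any distortion apply to the point x, -y, -z); pixel columns grow to the right and rows downward; lengths in m; the calibration is good to about 2 mm. A picture is of the moment at which its call begins: read the wrist's pose just before it. get_calibration takes no time and is no camera call.
A pose or a line that the arm cannot do raises robot.MotionError and nothing moves.
- robot.job_done(): hands the job in; it is judged then, once.
Trained networks look in the newest picture that a camera, given by its name, has taken for a name from the list of things; names that differ only in an ending like _2 or _b are one class to them, and where a whole thing is asked for, a point or a joint stands for the part that bears it (a point fixed in the world has none). Each returns a list of dicts, best first, with "conf" (0 to 1); they miss things now and then, are a little off and sometimes report something else, mostly with a low value. They report only what shows in the picture. A call takes as long as a camera call. They do not tell look-alikes from the thing itself.
- robot.spot_in(camera, name): "position" ([column, row] in pixels, amid what is visible of it).
- robot.landmark_of(camera, name): "position" ([column, row] in pixels: a listed point, or the origin of a listed thing).
The state is a dict: "t": time; "joints": joint angles; "joint_velocities": joint speeds; "joint_efforts": joint torques, N m; "position": TCP position; "tool_rot": TCP orientation; "ft_force": force on the tool from outside, world axes, zero at the start; "moment": the same for the moment, N m; "opening": finger opening in m; "grip_force": force on a finger pad.
Only numpy, scipy, OpenCV 4.12 (cv2) and the standard library are available. Lean on these libraries where they do the work, as an engineer would, in place of code of your own. Each camera call takes 0.05 s, during which the arm holds its last target. There are 200 camera calls.

### The job

Lower the green corner plate over the two brass pins of the grey steel stage, big hole on big pin, until it lies flush on the stage, and let go of it. Then set the blue bracket upright and flat on the plate and press it into the corner so that its foot touches both fences squarely at once, and finish while still holding it pressed there with the gripper, as if for the screws to be driven. Leave the yellow bracket and everything else on the bench where it is.

Things in the scene. Friction and masses are not known exactly. Their poses are not given: they have to be found in the camera images.
- stage: mid-grey steel stage block, fixed to the bench, 140 (x) x 130 (y) x 14 mm high, with two upright brass locating pins. Origin: centre of its underside, on the table; z up. The pins stand on its top face at (-32, +32) mm (big) and (+32, +32) mm (small) in its x, y
- pin_big (a point): centre of the top of the big brass pin: 12 mm diameter, stands 18 mm above the stage's top face (32 mm above the table), its last 3 mm tapered
- pin_small (a point): centre of the top of the small brass pin: 8 mm diameter, otherwise as the big one
- plate: green corner plate, loose, 110 (x) x 100 (y) x 8 mm thick, about 0.34 kg with its two fences; starts flat on the table, fences up. Origin: centre of its underside; z up. Seated: underside on the stage's top face, axes parallel to the stage's, centre over the stage's, pins standing 10 mm out of it. The middle of the long fence is near its centre of mass: a good place to lift it
- hole_big (a point): centre of the mouth, on the plate's top face, of the big hole: 15 mm diameter, at (-32, +32) mm in the plate's x, y; goes over the big pin
- hole_small (a point): centre of the mouth of the small hole: 11 mm diameter, at (+32, +32) mm in the plate's x, y; goes over the small pin
- fence_long: long aluminium fence, rigid on the plate: bar 110 mm along the plate's x, 14 mm thick, 20 mm high above the plate's top face. Origin: centre of its underside, at (0, +7, +8) mm in the plate's frame. Its working face looks to the plate's -y and lies at plate y = 0
- fence_short: short aluminium fence, rigid on the plate: bar 50 mm along the plate's y, 14 mm thick, 20 mm high above the plate's top face. Origin: centre of its underside, at (+48, -25, +8) mm in the plate's frame. Its working face looks to the plate's -x, at plate x = +41 mm. The inside corner with the long fence is at plate (+41, 0) mm
- bracket_blue: blue bracket: square blue foot 46 x 46 mm, 26 mm high, with a bare aluminium web (upright tab) on its centre, 30 mm along its x, 14 mm thick along its y, top 72 mm above the underside; about 0.25 kg, upright on the table. Origin: centre of the foot's underside; z up. Goes in the corner, foot centre at (+18, -23, +8) mm in the plate's frame, any quarter turn
- bracket_yellow: yellow bracket: square yellow foot 46 x 46 mm, 26 mm high, with a bare aluminium web (upright tab) on its centre, 30 mm along its x, 14 mm thick along its y, top 72 mm above the underside; about 0.25 kg, upright on the table. Origin: centre of the foot's underside; z up. Bystander: to be left alone
- syringe: bystander: clear plastic syringe lying on its side, 135 mm long, 20 mm high, 30 mm over its wings. Origin under its barrel, x along it
- dish: bystander: glass dish, 60 mm across, 15 mm high. Origin: centre of its underside
- vial: bystander: amber glass vial with white cap, 36 mm diameter, 55 mm high, standing. Origin: centre of its underside
- driver: bystander: screwdriver lying on the table, 150 mm long, red handle. Origin on the table under it, x along it
- stopcock: bystander: small white plastic T-shaped stopcock with a blue lever, 40 x 33 x 18 mm, lying. Origin under its middle
- chamber: bystander: plain grey metal chamber block with a black disc on top, 90 x 70 x 45 mm. Origin: centre of its underside
Things that resemble listed ones, but are neither listed nor needed, are in the scene too. What is shaped like the bracket_blue but red or turquoise is not meant.

How it is judged:
By the outcome, as a careful person would: the job done as asked, in the order asked, and still so for the second after the job is handed in, while the arm keeps its last pose, push and grip.
It also fails if it takes over 72 s, if anything falls off the work surface, if the arm or the gripper's body presses on something with over 40 N, if the wrist force passes 120 N, or if a joint passes its speed limit or range.

## Working session

There is one attempt and no reset: what is moved stays moved. The work goes in short steps, each a Python script; the robot and the scene stay as the last script left them, time stands still between calls to the robot, and variables do not carry over. Pictures are saved under pics/ and viewed, at most 10 in all, crops included, and the job is handed in when it is done.

```bash
ls; mkdir -p pics; python3 - <<'E'
from rig import robot
import cv2,numpy as np
ims=[]
for c in ["scene","top"]:
    p,d=robot.get_image(c); np.savez(f"{c}.npz",p=p,d=d)
    cv2.imwrite(f"pics/{c}0.png",p[:,:,::-1])
    k=robot.get_calibration(c); print(c,{a:(np.round(b,4).tolist() if not isinstance(b,str) else b) for a,b in k.items()})
    for n in ["stage","plate","bracket_blue","pin_big","pin_small","hole_big","hole_small","fence_long","fence_short"]:
        print(n,[(np.round(x["position"]).tolist(),round(x["conf"],2)) for x in robot.landmark_of(c,n)][:4])
print(robot.get_calibration("wrist")); print(robot.sense())
E
```

```text
pics
scene {'K': [[406.6763, 0.0, 278.0396], [0.0, 406.6763, 211.0402], [0.0, 0.0, 1.0]], 'extrinsics': [[-0.4027, 0.9153, 0.002, 0.2733], [-0.6323, -0.2797, 0.7225, 0.2923], [0.6619, 0.2897, 0.6914, -1.4496], [0.0, 0.0, 0.0, 1.0]]}
stage [([243.0, 222.0], 0.66)]
plate [([351.0, 252.0], 0.55)]
bracket_blue [([195.0, 198.0], 0.87), ([164.0, 192.0], 0.77), ([160.0, 167.0], 0.76), ([228.0, 180.0], 0.73)]
pin_big [([259.0, 207.0], 0.7), ([300.0, 307.0], 0.16)]
pin_small [([248.0, 223.0], 0.84)]
hole_big [([350.0, 253.0], 0.91)]
hole_small [([340.0, 262.0], 0.89)]
fence_long [([334.0, 252.0], 0.6)]
fence_short []
top {'K': [[417.7983, 0.0, 276.8609], [0.0, 417.7983, 208.6411], [0.0, 0.0, 1.0]], 'extrinsics': [[0.0543, -0.9985, -0.0011, -0.088], [0.9738, 0.0527, 0.2214, -0.567], [-0.221, -0.0131, 0.9752, -1.0962], [0.0, 0.0, 0.0, 1.0]]}
stage [([305.0, 212.0], 0.69), ([205.0, 214.0], 0.22)]
plate [([222.0, 204.0], 0.58), ([290.0, 156.0], 0.22)]
bracket_blue [([426.0, 261.0], 0.88), ([353.0, 262.0], 0.82), ([400.0, 226.0], 0.59), ([382.0, 270.0], 0.57)]
pin_big [([295.0, 218.0], 0.7), ([147
[... 786 characters left out ...]
 1.0, 'joints': array([-1.29843129e+00,  2.76362833e-01, -2.63675798e-02,  1.26801201e+00,
        5.55828588e-05,  1.46741113e+00]), 'joint_velocities': array([ 1.11789152e-03,  7.51665489e-04, -2.82363594e-05, -1.92585891e-03,
       -1.03734575e-03,  1.77892864e-03]), 'joint_efforts': array([ 6.71107282e-04, -4.45501757e+01,  2.95573300e+01,  7.73682732e-04,
        1.86064045e-05,  1.04798542e-05]), 'position': array([ 0.22936231, -0.58139416,  0.4047517 ]), 'tool_rot': array([3.08626290e+00, 5.86751831e-01, 9.41412272e-05]), 'ft_force': array([ 0.10234325, -0.05445547,  0.00549275]), 'moment': array([0.00292834, 0.00563221, 0.02395191]), 'grip_force': 0.0, 'opening': 0.0851984662904527}
```

View both.

```bash
python3 - <<'E'
import cv2
a=cv2.imread("pics/top0.png")
cv2.imwrite("pics/top0c.png",cv2.resize(a[110:330,110:480],None,fx=2.15,fy=2.15,interpolation=cv2.INTER_CUBIC))
E
```

```text
(no output)
```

View pics/top0c.png

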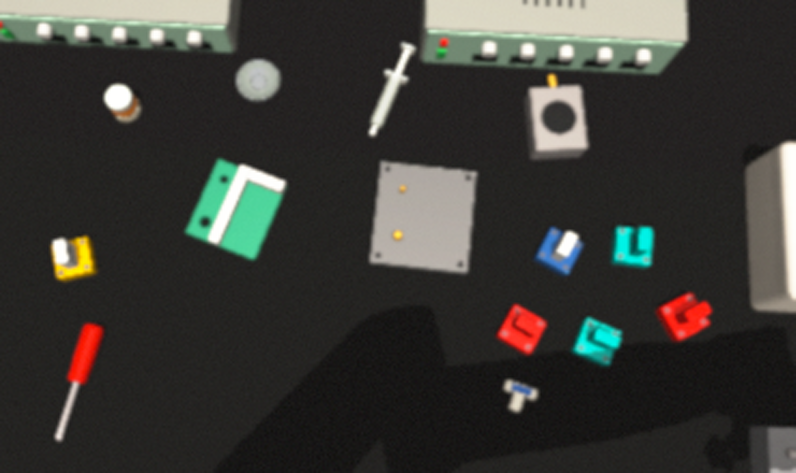

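View pics/scene0.png

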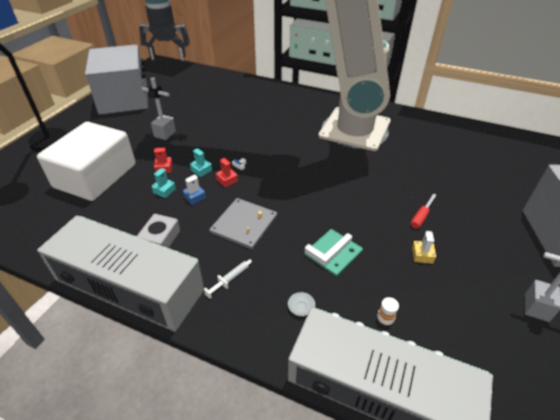

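```bash
cat > h.py <<'E'
from rig import robot
import cv2,numpy as np
from scipy.spatial.transform import Rotation as Ro
def rot(deg):
    a=np.deg2rad(deg);c,s=np.cos(a),np.sin(a)
    return Ro.from_matrix([[c,s,0],[s,-c,0],[0,0,-1]]).as_rotvec()
def cam(name):
    k=robot.get_calibration(name)
    if name!="wrist": return k["K"],np.linalg.inv(k["extrinsics"])
    s=robot.sense();T=np.eye(4);T[:3,:3]=Ro.from_rotvec(s["tool_rot"]).as_matrix();T[:3,3]=s["position"]
    return k["K"],T@k["mount"]
def world(C,px,z):
    K,T=C; x,y,_=np.linalg.inv(K)@[px[0],px[1],1]
    r=T[:3,:3]@[x,-y,-1]; o=T[:3,3]
    return (o+r*(z-o[2])/r[2])
def project(C,P):
    K,T=C; q=np.linalg.inv(T)@np.r_[P,1]; u=K@[q[0]/-q[2],-q[1]/-q[2],1]; return u[:2]
def snap(fn=None,name="wrist"):
    C=cam(name); p,d=robot.get_image(name)
    if fn: cv2.imwrite("pics/"+fn,p[:,:,::-1])
    return C,p,d
def lm(C,name,z,cn="wrist",n=3):
    return [(world(C,x["position"],z),x["conf"],x["position"]) for x in robot.landmark_of(cn,name)[:n]]
def down(xy,tipz,a,off=0.173):  # hover/tip height
    return [xy[0],xy[1],tipz+off],rot(a)
E
python3 - <<'E'
from h import *
np.set_printoptions(precision=4,suppress=True)
C=cam("top")
for n,p,z in [("stage",(305,212),.0),("pb",(295,218),.032),("ps",(296.5,197),.032),("hb",(204.5,213),.008),("hs",(214,195),.008),("blue",(370,226),.0)]: print(n,world(C,p,z))
ws=world(C,(305,212),0); wp=world(C,(220,207),0); wb=world(C,(370,226),0)
for n,w,a in [("b",wb,180),("s",ws,180),("p",wp,160)]:
    P=[w[0],w[1],.36]
    robot.move_ptp(P,rot(a)); robot.pause(.2)
    C,p,d=snap(f"w_{n}.png"); print(n,P,robot.sense()["joints"],robot.sense()["t"])
    for nm,z in {"b":[("bracket_blue",0)],"s":[("pin_big",.032),("pin_small",.032),("stage",0)],"p":[("hole_big",.008),("hole_small",.008),("plate",0),("fence_long",.008),("fence_short",.008)]}[n]:
        for r in lm(C,nm,z): print(nm,r[0],round(r[1],2),np.round(r[2],1))
ims=[cv2.imread(f"pics/w_{n}.png")[::1] for n in "bsp"]
cv2.imwrite("pics/three.png",np.hstack([cv2.resize(i,(400,300)) for i in ims[:2]]))
E
```

```text
stage [ 0.5797 -0.1391  0.    ]
pb [ 0.5537 -0.1097  0.032 ]
ps [ 0.6154 -0.1112  0.032 ]
hb [0.5592 0.1528 0.008 ]
hs [0.6145 0.13   0.008 ]
blue [ 0.5483 -0.3292  0.    ]
b [np.float64(0.5483486332167189), np.float64(-0.3291761613089865), 0.36] [-0.6425  0.3268 -0.0541  1.1898 -0.0001 -0.6415] 3.075
bracket_blue [ 0.5457 -0.3213  0.    ] 0.94 [284.7 183.7]
bracket_blue [ 0.427  -0.3715  0.    ] 0.87 [231.8  58.9]
bracket_blue [ 0.4658 -0.4877  0.    ] 0.81 [113.3 102.5]
s [np.float64(0.5797267482868395), np.float64(-0.13910525771535265), 0.36] [-0.3462  0.2529 -0.1536  1.1642 -0.0002 -0.344 ] 4.1667
pin_big [ 0.5499 -0.1084  0.032 ] 0.68 [311.7 161.1]
pin_small [ 0.6147 -0.1085  0.032 ] 0.69 [309.8 228. ]
stage [ 0.5827 -0.1457  0.    ] 0.57 [271.9 188.7]
p [np.float64(0.5812536919077798), np.float64(0.11054593266149887), 0.36] [ 0.0767  0.2446 -0.1642  1.162  -0.0001  0.4275] 5.55
hole_big [0.5582 0.1494 0.008 ] 0.57 [306.7 152.3]
hole_small [0.6212 0.132  0.008 ] 0.74 [310.2 215.7]
plate [0.5803 0.1089 0.    ] 0.96 [275.8 185.3]
fence_long [0.5833 0.1173 0.008 ] 0.69 [284.6 186.8]
fence_short [0.6164 0.0706 0.008 ] 0.78 [253.4 230.7]
```

View pics/three.png

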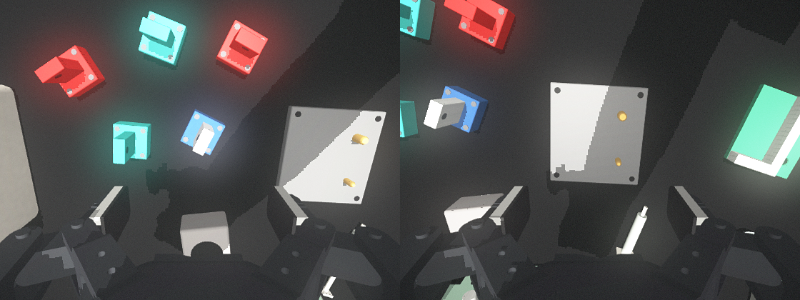

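View pics/w_p.png

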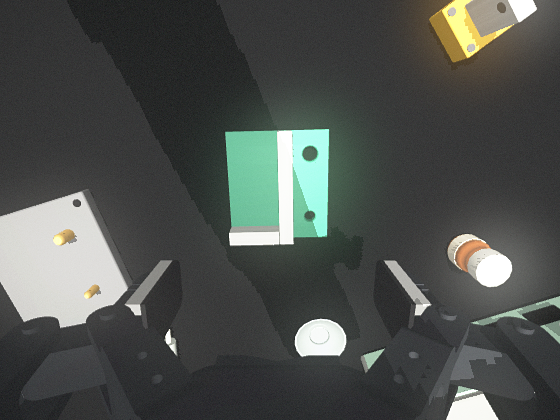

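```bash
cat >> h.py <<'E'
def blobs(p,win,thr,dark=True,k=4):
    """centroids of dark/bright blobs in gray window (c0,r0,c1,r1)"""
    g=cv2.GaussianBlur(cv2.cvtColor(p,cv2.COLOR_RGB2GRAY),(3,3),0)[win[1]:win[3],win[0]:win[2]]
    m=((g<thr) if dark else (g>thr)).astype(np.uint8)
    n,_,st,c=cv2.connectedComponentsWithStats(m)
    return [(c[i]+win[:2],st[i,4]) for i in np.argsort(-st[1:,4])[:k]+1]
def rect(p,C,m,z):
    """min-area rectangle, in the world plane z, of the biggest part of mask m"""
    cs=max(cv2.findContours(m.astype(np.uint8),0,cv2.CHAIN_APPROX_NONE)[0],key=cv2.contourArea)[:,0]
    W=np.array([world(C,q,z)[:2] for q in cs])*1000
    return cv2.minAreaRect(W.astype(np.float32))
E
python3 - <<'E'
from h import *
np.set_printoptions(precision=4,suppress=True)
def goto(xy,z,a): robot.move_ptp([xy[0],xy[1],z],rot(a)); robot.pause(.15)
# stage, closer
goto((.5827,-.115),.30,178); C,p,d=snap("s2.png")
for nm,z in [("pin_big",.032),("pin_small",.032)]:
    for r in lm(C,nm,z,n=2): print(nm,r[0],round(r[1],2),np.round(r[2],1))
T=np.array(C[1]); 
# depth-derived points: stage top mask
K=C[0]; v,u=np.mgrid[0:420,0:560]; X=np.stack([(u-K[0,2])/K[0,0]*d,-(v-K[1,2])/K[1,1]*d,-d,np.ones_like(d)],-1)@C[1].T
z=X[...,2]; m=(abs(z-.014)<.005)&(v<290); r=rect(p,C,m,.014); print("stage rect",r, np.median(z[m]))
pin=(z>.027)&(z<.037)&(v<290)&(abs(X[...,0]-.58)<.06)&(abs(X[...,1]+.11)<.03)
n,_,st,c=cv2.connectedComponentsWithStats(pin.astype(np.uint8)); print("pins depth",[(c[i],st[i,4],world(C,c[i],.032)) for i in range(1,n) if st[i,4]>8])
goto((.58,.118),.30,161); C,p,d=snap("p2.png")
for nm,z in [("hole_big",.008),("hole_small",.008),("fence_long",.008)]:
    for r in lm(C,nm,z,n=2): print(nm,r[0],round(r[1],2),np.round(r[2],1))
X=np.stack([(u-K[0,2])/K[0,0]*d,-(v-K[1,2])/K[1,1]*d,-d,np.ones_like(d)],-1)@C[1].T; z=X[...,2]
hsv=cv2.cvtColor(p,cv2.COLOR_RGB2HSV)
m=(abs(z-.028)<.004)&(v<290)&(np.hypot(X[...,0]-.58,X[...,1]-.118)<.1)
W=X[m][:,:2]; print("fence z",np.median(z[m]),m.sum()); np.save("f.npy",W)
print("fence rect",cv2.minAreaRect((W*1000).astype(np.float32)))
print(robot.sense()["t"])
cv2.imwrite("pics/two.png",np.hstack([cv2.resize(cv2.imread(f"pics/{n}.png"),(400,300)) for n in ("s2","p2")]))
E
```

```text
pin_big [ 0.5414 -0.301   0.032 ] 0.67 [ 19.5 163.3]
pin_big [ 0.5506 -0.1086  0.032 ] 0.66 [281.5 167.5]
stage rect ((581.8033447265625, -142.33816528320312), (129.33262634277344, 139.43560791015625), 86.69933319091797) 0.014608625337709291
pins depth [(array([281.403 , 168.6119]), np.int32(201), array([ 0.5514, -0.1087,  0.032 ])), (array([279.125 , 248.1625]), np.int32(80), array([ 0.6145, -0.1123,  0.032 ]))]
hole_big [0.5585 0.1513 0.008 ] 0.71 [307.9 164.7]
hole_small [0.6202 0.1332 0.008 ] 0.85 [309.5 239.2]
fence_long [0.5813 0.1171 0.008 ] 0.74 [277.1 203.8]
fence z 0.02861656923835737 3535
fence rect ((574.2249755859375, 94.05024719238281), (63.684539794921875, 109.79525756835938), 71.4225845336914)
8.3
```

View pics/two.png

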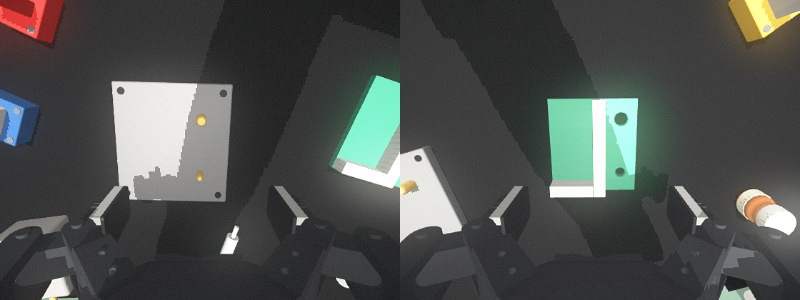

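```bash
python3 - <<'E'
from h import *
np.set_printoptions(precision=4,suppress=True)
a=161.42; xy=(.5820,.1176)
robot.move_ptp([*xy,.26],rot(a))
robot.set_gripper(.05,60)
print("hit",robot.movel([*xy,.183],velocity=.1,threshold=6), robot.sense()["position"])
robot.set_gripper(0,90); robot.pause(.2); s=robot.sense(); print(s["opening"],s["grip_force"],s["position"],s["ft_force"])
z0=s["position"][2]
robot.movel([*xy,z0+.06],velocity=.12); robot.pause(.2); s=robot.sense(); print(s["opening"],s["grip_force"],s["ft_force"])
C,p,d=snap("held.png")
R=Ro.from_rotvec(s["tool_rot"]).as_matrix()
for nm in ["hole_big","hole_small"]:
    for r in lm(C,nm,.008+s["position"][2]-z0,n=2): print(nm,R.T@(r[0]-s["position"]),round(r[1],2),np.round(r[2],1))
print(z0,s["t"])
E
```

```text
hit False [0.5825 0.1177 0.1835]
0.011737229587737609 89.58048462867737 [0.5825 0.1176 0.1841] [-1.4303 -0.3043  5.8689]
0.011852248798777599 88.44105005264282 [ 0.0769  0.3568 -3.4071]
0.1840962343348058 11.425
```

View pics/held.png

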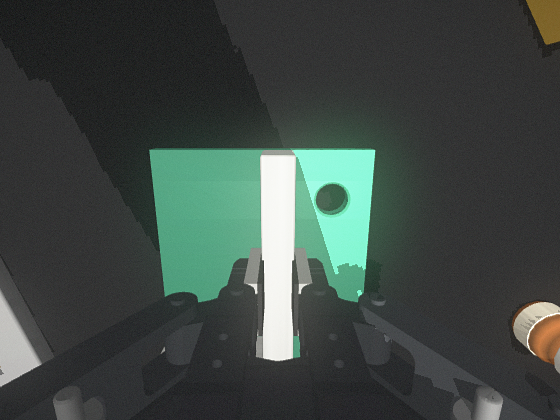

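```bash
python3 - <<'E'
from h import *
np.set_printoptions(precision=4,suppress=True)
s=robot.sense();R=Ro.from_rotvec(s["tool_rot"]).as_matrix();C=cam("wrist")
p=cv2.imread("pics/held.png")[:,:,::-1].copy()
z=.008+s["position"][2]-.1841
g=cv2.cvtColor(p,cv2.COLOR_RGB2HSV)
w=g[170:230,300:365]; m=((w[...,1]<110)|(w[...,2]<130)).astype(np.uint8)
cs=sorted(cv2.findContours(m,0,cv2.CHAIN_APPROX_NONE)[0],key=cv2.contourArea)[-2:]
for c in cs:
    if len(c)>5:
        e=cv2.fitEllipse(c); q=np.array(e[0])+[300,170]; print(e,q,R.T@(world(C,q,z)-s["position"]))
for q in [(332,199),(150,150),(375,150)]: print(q,R.T@(world(C,q,z)-s["position"]))
E
```

```text
((30.89483642578125, 27.3535099029541), (25.77628517150879, 31.65538787841797), 74.21266174316406) [330.8948 197.3535] [0.0333 0.0258 0.1761]
((26.67156219482422, 25.913246154785156), (55.30634307861328, 67.96332550048828), 66.32211303710938) [326.6716 195.9132] [0.034  0.0238 0.1761]
(332, 199) [0.0325 0.0264 0.1761]
(150, 150) [ 0.0548 -0.0557  0.1762]
(375, 150) [0.055  0.0444 0.1761]
```

```bash
python3 - <<'E'
from h import *
np.set_printoptions(precision=4,suppress=True)
robot.movel([.5825,-.1367,.25],rot(176.7),velocity=.2)
robot.movel([.5825,-.1367,.222],velocity=.08); robot.pause(.3)
C,p,d=snap("over.png"); s=robot.sense(); print(s["position"],s["ft_force"],s["t"])
cv2.imwrite("pics/overc.png",cv2.resize(cv2.cvtColor(p,cv2.COLOR_RGB2BGR)[130:260,250:400],None,fx=4,fy=4,interpolation=cv2.INTER_CUBIC))
print("pin proj",project(C,[.5515,-.1086,.032]), "corrected", project(C,[.5515,-.1099,.032]))
E
```

```text
[ 0.5827 -0.1368  0.2225] [-0.2865  0.2812 -4.242 ] 13.85
pin proj [327.6555 190.445 ] corrected [325.082  190.5861]
```

View pics/overc.png

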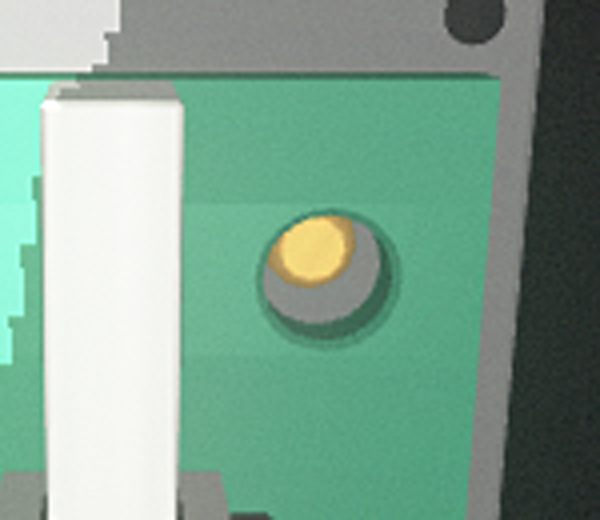

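```bash
python3 - <<'E'
from h import *
np.set_printoptions(precision=4,suppress=True)
s=robot.sense();R=Ro.from_rotvec(s["tool_rot"]).as_matrix();C=cam("wrist")
t=lambda q,z:(R.T@(world(C,q,z)-s["position"]))
h=t((332,199.5),s["position"][2]-.1761); b=t((328.3,192.3),.032)
e=R@(b-h); print("pin-hole world",e)
x,y=s["position"][:2]+np.clip(e[:2],-.0015,.0015)
hit=robot.movel([x,y,.1975],velocity=.04,threshold=8); s=robot.sense(); print(hit,s["position"],s["ft_force"],s["moment"])
E
```

```text
pin-hole world [-0.0001  0.0004 -0.0144]
True [ 0.5822 -0.1363  0.1981] [0.2907 0.4736 3.8543] [-0.0501 -0.1219  0.0415]
```

```bash
cat >> h.py <<'E'
def cloud(C,d):
    K=C[0]; v,u=np.mgrid[0:420,0:560]
    return np.stack([(u-K[0,2])/K[0,0]*d,-(v-K[1,2])/K[1,1]*d,-d,np.ones_like(d)],-1)@C[1].T
E
python3 - <<'E'
from h import *
np.set_printoptions(precision=4,suppress=True)
robot.set_gripper(.045); robot.pause(.1)
s=robot.sense(); x,y,_=s["position"]
robot.movel([x,y,.27],velocity=.15); robot.movel([x,y-.03,.33],velocity=.2); robot.pause(.15)
C,p,d=snap("seated.png"); X=cloud(C,d); v=np.mgrid[0:420,0:560][0]; z=X[...,2]
near=(v<300)&(np.hypot(X[...,0]-.582,X[...,1]+.142)<.11)
m=near&(z>.0395)&(z<.0455); r=cv2.minAreaRect((X[m][:,:2]*1000).astype(np.float32)); print("fences",r)
m=near&(z>.017)&(z<.027); 
W=X[m]; A=np.c_[W[:,:2],np.ones(len(W))]; print("plate plane",np.linalg.lstsq(A,W[:,2],rcond=None)[0],np.median(W[:,2]))
robot.move_ptp([.5457,-.325,.36],rot(180)); robot.pause(.15)
C,p,d=snap("blue.png"); X=cloud(C,d); z=X[...,2]
near=(v<300)&(np.hypot(X[...,0]-.547,X[...,1]+.325)<.06)
m=near&(z>.066)&(z<.08); r=cv2.minAreaRect((X[m][:,:2]*1000).astype(np.float32)); print("web",m.sum(),r)
m=near&(z>.021)&(z<.032); r=cv2.minAreaRect((X[m][:,:2]*1000).astype(np.float32)); print("foot",m.sum(),r)
for r in lm(C,"bracket_blue",0,n=2): print(r)
print(robot.sense()["t"])
cv2.imwrite("pics/two2.png",np.hstack([cv2.resize(cv2.imread(f"pics/{n}.png"),(400,300)) for n in ("seated","blue")]))
E
```

```text
fences ((580.6031494140625, -159.8582763671875), (63.80147933959961, 109.65860748291016), 86.6943588256836)
plate plane [ 0.0012 -0.0014  0.0217] 0.022618986380600142
web 647 ((543.0553588867188, -323.3758239746094), (14.34753131866455, 30.1901912689209), 64.46949005126953)
foot 1532 ((543.0323486328125, -323.2992248535156), (45.88088607788086, 45.99480056762695), 63.44378662109375)
(array([ 0.4268, -0.3718,  0.    ]), 0.98, [224.6, 61.4])
(array([ 0.463 , -0.4869,  0.    ]), 0.92, [106.7, 101.7])
17.225
```

View pics/two2.png

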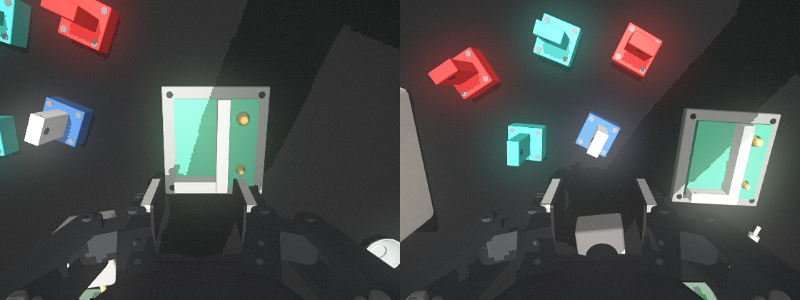

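```bash
python3 - <<'E'
from h import *
np.set_printoptions(precision=4,suppress=True)
a=154.; xy=(.5430,-.3242)
robot.move_ptp([*xy,.27],rot(a))
print("hit",robot.movel([*xy,.206],velocity=.1,threshold=6))
robot.set_gripper(0,110); robot.pause(.2); s=robot.sense(); print(s["opening"],s["grip_force"],s["position"],s["ft_force"])
z0=s["position"][2]; x,y=s["position"][:2]
robot.movel([x,y,z0+.075],velocity=.15)
th=np.deg2rad(-3.3); ex=np.array([np.cos(th),np.sin(th)]); ey=np.array([-ex[1],ex[0]])
c=np.array([.5818,-.1433]); t=c+(.018-.006)*ex+(-.023-.006)*ey
robot.movel([*t,z0+.075],rot(176.7),velocity=.2)
robot.movel([*t,z0+.030],velocity=.12); robot.pause(.15)
f0=robot.sense()["ft_force"]; print("free",f0)
print("down",robot.movel([*t,z0+.018],velocity=.02,threshold=7))
s=robot.sense(); print("z rel",s["position"][2]-z0-.022,s["ft_force"]-f0,s["opening"],s["t"])
np.savez("st.npz",z0=z0,f0=f0,t=t)
snap("down.png")
E
```

```text
hit False
0.01303271374068951 107.41232514381409 [ 0.5435 -0.3245  0.2071] [0.6776 0.5803 4.8779]
free [ 0.1435 -0.2513 -2.3782]
down True
z rel -4.301577959370945e-05 [-0.3678 -0.1107  6.7478] 0.012608622673601957 21.8583
```

View pics/down.png

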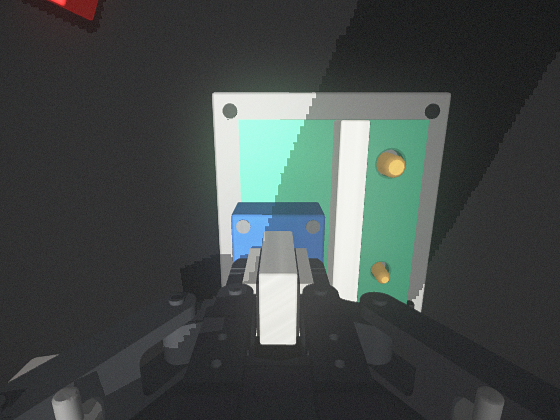

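```bash
python3 - <<'E'
from h import *
np.set_printoptions(precision=4,suppress=True)
q=np.load("st.npz"); f0=q["f0"]
th=np.deg2rad(-3.3); E=np.array([[np.cos(th),np.sin(th),0],[-np.sin(th),np.cos(th),0],[0,0,1]])
c=np.array([.5818,-.1433])
def rep(n,h):
    s=robot.sense(); P=s["position"]; print(n,h,"plate xy",(E[:2,:2]@(P[:2]-c))*1000,"z",round((P[2]-float(q["z0"])-.022)*1000,2),"F",E@(s["ft_force"]-f0),"M",s["moment"],s["t"])
def push(n,dx,dy,thr,v=.015):
    P=robot.sense()["position"].copy(); P[:2]+=E[:2,:2].T@[dx,dy]
    h=robot.movel(P,velocity=v,threshold=thr); robot.pause(.1); rep(n,h)
rep("start",0)
push("x",.013,0,10); push("y",0,.013,10); push("x",.004,0,5,.008); push("y",0,.004,5,.008)
E
```

```text
start 0 plate xy [ 12.1959 -29.0176] z -0.0 F [-0.3568  0.5161  6.8294] M [-0.0106 -0.0295  0.0063] 21.9083
x True plate xy [ 13.5441 -28.943 ] z 0.07 F [-0.4127  0.3656  5.3882] M [-0.0581  0.045   0.0113] 22.4333
y True plate xy [ 13.8379 -20.5099] z 0.17 F [0.1345 0.6047 5.0774] M [ 0.2301 -0.0774 -0.0416] 23.1833
x True plate xy [ 14.2848 -20.4565] z 0.18 F [-0.764   0.7512  6.5914] M [ 0.0802  0.0059 -0.0429] 23.575
y True plate xy [ 14.3508 -19.6862] z 0.28 F [-0.3384 -0.3448  4.8149] M [ 0.0767 -0.1234  0.0416] 24.0083
```

```bash
cat > push.py <<'E'
from h import *
np.set_printoptions(precision=2,suppress=True)
q=np.load("st.npz"); f0=q["f0"]
th=np.deg2rad(-3.3); E=np.array([[np.cos(th),np.sin(th),0],[-np.sin(th),np.cos(th),0],[0,0,1]])
c=np.array([.5818,-.1433,0])
def st():
    s=robot.sense(); return E@(s["position"]-c)-[0,0,float(q["z0"])+.022], E@(s["ft_force"]-f0), s
def go(p,v=.01,w=.1):
    robot.movel(c+E.T@(np.array(p)+[0,0,float(q["z0"])+.022]),rot(176.7),velocity=v); robot.pause(w)
def rep(n):
    p,F,s=st(); print(n,p*1000,"F",F,"M",s["moment"],round(s["t"],2)); return p,F
E
python3 - <<'E'
from push import *
p,F=rep("now"); tgt=p.copy(); tgt[2]=-.0003
for i in range(12):
    tgt[0]+=.0007; go(tgt); p,F=rep(f"x{tgt*1000}")
    if F[0]<-9: break
E
```

```text
now [ 14.35 -19.69   0.28] F [-0.34 -0.34  4.81] M [ 0.08 -0.12  0.04] 24.01
x[ 15.05 -19.69  -0.3 ] [ 13.82 -20.87   0.11] F [-5.25 -5.09  9.98] M [-0.99  1.25  0.09] 24.36
x[ 15.75 -19.69  -0.3 ] [ 14.09 -20.83   0.11] F [-7.35 -5.14 12.12] M [-0.95  1.49  0.11] 24.71
x[ 16.45 -19.69  -0.3 ] [ 14.39 -20.86   0.16] F [-7.69 -4.12 13.26] M [-0.95  1.91  0.17] 25.06
x[ 17.15 -19.69  -0.3 ] [ 14.69 -20.84   0.18] F [-8.85 -5.49 14.99] M [-0.94  2.12  0.19] 25.41
x[ 17.85 -19.69  -0.3 ] [ 15.01 -20.84   0.21] F [-10.25  -4.88  15.88] M [-0.94  2.45  0.16] 25.76
```

```bash
python3 - <<'E'
from push import *
C,p,d=snap("press1.png"); C2,p2,_=snap(None,"scene")
K,T=C2; u=project(C2,[.59,-.15,.03]).astype(int); r=cv2.cvtColor(p2,cv2.COLOR_RGB2BGR)[u[1]-40:u[1]+35,u[0]-50:u[0]+50]
a=cv2.resize(cv2.imread("pics/press1.png"),(400,300)); cv2.imwrite("pics/two3.png",np.hstack([a,cv2.resize(r,(400,300),interpolation=cv2.INTER_CUBIC)]))
E
```

```text
(no output)
```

View pics/two3.png

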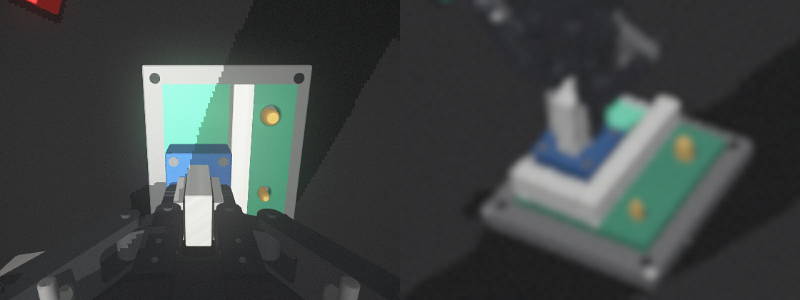

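```bash
cat >> push.py <<'E'
def gap():
    C,p,d=snap(); X=cloud(C,d)[...,:3]; L=(X-np.r_[c[:2],0])@E.T; x,y,z=[L[...,i]*1000 for i in range(3)]
    v=np.mgrid[0:420,0:560][0]; hsv=cv2.cvtColor(p,cv2.COLOR_RGB2HSV)
    foot=(hsv[...,0]>100)&(hsv[...,0]<125)&(hsv[...,1]>100)&(z>44)&(z<54)&(v<290)
    fen=(z>39)&(z<46)&(hsv[...,1]<60)&(y>-6)&(y<22)&(x<10)&(x>-70)&(v<290)
    for n,m in (("foot",foot),("fence",fen)):
        a=np.c_[x[m],y[m],z[m]]; rr=cv2.minAreaRect(a[:,:2].astype(np.float32))
        print(n,m.sum(),"min",np.percentile(a,1,0),"max",np.percentile(a,99,0),"rect",np.round(rr[0],1),np.round(rr[1:][0],1),round(rr[2],2),
          "plane",np.round(np.linalg.lstsq(np.c_[a[:,:2],np.ones(len(a))],a[:,2],rcond=None)[0],3))
    return C,p,d
E
python3 - <<'E'
from push import *
gap()
E
```

```text
foot 2731 min [-10.5  -42.85  45.17] max [12.62  1.82 50.55] rect [  1.8 -20.5] [25.6 45.6] 0.5 plane [ 0.02 -0.   48.96]
fence 3696 min [-54.53   2.38  40.57] max [ 9.23 16.16 44.05] rect [-22.5   9.3] [14.3 65. ] 89.96 plane [ 0.    0.01 42.48]
```

```bash
python3 - <<'E'
from push import *
def tilt(): print("tool z axis",Ro.from_rotvec(robot.sense()["tool_rot"]).as_matrix()[:,2]*1000)
tilt()
p,F=rep("now")
go([.0115,-.0225,.0012]); rep("relax"); tilt()
tz=.0012; tgt=np.array([.0115,-.0225,tz])
for i in range(16):
    tgt[0]+=.0008; go(tgt,w=.05); p,F=rep(f"t{tgt*1000}")
    tgt[2]=np.clip(tgt[2]+(F[2]-4)*.00008,-.001,.003)
    if F[0]<-10: break
tilt(); gap()
E
```

```text
tool z axis [  -9.11   -4.19 -999.95]
now [ 15.01 -20.82   0.22] F [-10.53  -5.18  16.53] M [-0.96  2.46  0.19] 25.91
relax [ 11.5  -22.29   1.03] F [ 0.12  0.42 -0.18] M [-0.03 -0.01  0.03] 26.87
tool z axis [   -0.19     0.39 -1000.  ]
t[ 12.3 -22.5   1.2] [ 12.38 -22.49   1.22] F [-0.55 -0.14  0.54] M [ 0.01 -0.04  0.02] 27.17
t[ 13.1  -22.5    0.92] [ 13.1  -22.5    0.91] F [ 0.58 -0.69 -0.84] M [0.05 0.   0.04] 27.47
t[ 13.9  -22.5    0.54] [ 13.92 -22.49   0.52] F [-0.42  0.51 -0.01] M [ 0.01 -0.04  0.05] 27.77
t[ 14.7  -22.5    0.22] [ 14.73 -22.49   0.22] F [0.59 0.12 0.03] M [-0.01 -0.04  0.08] 28.07
t[ 15.5 -22.5  -0.1] [ 15.59 -22.51   0.05] F [-0.64  0.53  1.28] M [-0.01  0.07 -0.01] 28.37
t[ 16.3  -22.5   -0.32] [ 16.13 -22.52   0.03] F [-3.89  0.75  7.  ] M [ 0.02  0.65 -0.05] 28.67
t[ 17.1  -22.5   -0.08] [ 17.35 -22.52  -0.01] F [-1.93  0.    4.58] M [0.03 0.26 0.02] 28.97
t[ 17.9  -22.5   -0.03] [ 17.93 -22.53   0.01] F [-2.4   0.55  4.68] M [0.06 0.38 0.04] 29.27
t[ 18.7  -22.5    0.02] [ 18.4  -22.48   0.02] F [-4.52 -0.19  7.13] M [-0.05  0.91  0.05] 29.57
t[ 19.5
[... 256 characters left out ...]
M [-0.1   1.25  0.11] 30.47
t[ 21.9  -22.5    0.85] [ 20.52 -22.44   0.11] F [-7.46 -0.47  6.52] M [-0.15  1.5   0.08] 30.77
t[ 22.7  -22.5    1.05] [ 21.14 -22.45   0.16] F [-6.71 -0.45  6.12] M [-0.15  1.59  0.15] 31.07
t[ 23.5  -22.5    1.22] [ 21.7  -22.48   0.17] F [-7.77 -1.85  6.98] M [-0.18  1.71  0.15] 31.37
t[ 24.3  -22.5    1.46] [ 22.07 -22.43   0.22] F [-7.84 -0.52  5.89] M [-0.25  1.93  0.23] 31.67
tool z axis [  -7.07   -0.12 -999.98]
foot 2730 min [ -3.09 -43.71  44.92] max [20.02  0.95 50.35] rect [  9.4 -21.4] [25.5 45.5] 0.22 plane [ 0.02  0.   48.81]
fence 3729 min [-52.54   0.87  40.37] max [ 9.23 15.04 44.19] rect [-21.5   8.2] [63.2 14.3] 1.18 plane [-0.    0.02 42.46]
```

```bash
cat >> push.py <<'E'
def servo(tgt,goal,acc,yaw,n,k=.00008,ky=None,g=.8,lim=.0008):
    """force servo in plate axes with the tool held upright"""
    Rd=Ro.from_rotvec(rot(176.7+yaw)); goal=np.array(goal)
    for i in range(n):
        p,F,s=st(); acc=acc+g*(Rd*Ro.from_rotvec(s["tool_rot"]).inv()).as_rotvec()
        dF=F-goal; tgt=tgt+np.clip(dF*[.00025,.00025,-.0001]*np.array([1,1,-1]),-lim,lim)
        robot.movel(c+E.T@(tgt+[0,0,float(q["z0"])+.022]),(Ro.from_rotvec(acc)*Rd).as_rotvec(),velocity=.012); robot.pause(.08)
    p,F,s=st(); print("tgt",tgt*1000,"p",p*1000,"F",F,"M",s["moment"],"err mrad",(Rd*Ro.from_rotvec(s["tool_rot"]).inv()).as_rotvec()*1000,round(s["t"],2))
    np.savez("sv.npz",tgt=tgt,acc=acc); return tgt,acc
E
sed -i 's/(z>44)&(z<54)/(z>46.5)\&(z<54)/' push.py
sed -i 's/dF\*\[.00025,.00025,-.0001\]\*np.array(\[1,1,-1\])/dF*[.00025,.00025,.0001]/' push.py
python3 - <<'E'
from push import *
# signs: F<goal means too strong x/y reaction -> x,y: F=-2,goal=-6 -> dF=+4 -> move + ; z: F=+12,goal 8 -> +4 -> move up
tgt=np.array([.0243,-.0225,.00146]); acc=np.zeros(3)
tgt,acc=servo(tgt,[-5,-6,8],acc,0,7)
tgt,acc=servo(tgt,[-5,-6,8],acc,0,6)
gap()
E
```

```text
tgt [ 20.7  -20.87  -0.09] p [ 20.49 -22.48   0.03] F [-5.79 -5.05  6.65] M [-1.22  1.26  0.22] err mrad [-0.15  0.94 -0.07] 34.05
tgt [ 20.23 -20.66  -0.63] p [ 20.54 -22.49   0.06] F [-4.47 -5.4   7.3 ] M [-1.33  1.18  0.17] err mrad [-0.11  0.61  0.05] 36.05
foot 2642 min [ -2.98 -43.76  47.15] max [19.95  0.94 50.13] rect [  9.2 -21.4] [45.4 25.4] 89.87 plane [ 0.01 -0.   48.67]
fence 3741 min [-52.59   0.82  40.28] max [ 9.25 14.96 44.13] rect [-21.5   8. ] [63.3 14.8] 1.15 plane [-0.    0.02 42.46]
```

```bash
cat >> push.py <<'E'
def yaws(k=3):
    o=[]
    for _ in range(k):
        C,p,d=snap(); L=(cloud(C,d)[...,:3]-np.r_[c[:2],0])@E.T; x,y,z=[L[...,i]*1000 for i in range(3)]
        v=np.mgrid[0:420,0:560][0]; hsv=cv2.cvtColor(p,cv2.COLOR_RGB2HSV)
        foot=(hsv[...,0]>100)&(hsv[...,0]<125)&(hsv[...,1]>100)&(z>46.5)&(z<54)&(v<290)
        fen=(z>40)&(z<46)&(hsv[...,1]<60)&(y>-4)&(y<22)&(v<290)
        r=[]
        for m,lo,hi,f in ((foot,-1,9,lambda a:(a.min(),a.max())),(fen,-48,-5,lambda a:(a.min(),a.max()))):
            b=np.arange(lo,hi,1.5); e=np.array([[t,*f(y[m&(abs(x-t)<.75)])] for t in b if (m&(abs(x-t)<.75)).sum()>10])
            fl,fr=[np.polyfit(e[:,0],e[:,i],1) for i in (1,2)]
            r+=[np.degrees(fl[0]),np.degrees(fr[0]),fl[1],fr[1]]
        o.append(r)
    print("foot yawL,R,yL,yR | fence yawL,R,yL,yR",np.median(o,0)); return np.median(o,0)
E
python3 - <<'E'
from push import *
yaws()
z=np.load("sv.npz"); tgt,acc=z["tgt"],z["acc"]
tgt,acc=servo(tgt,[-4,-5,7],acc,1.2,6); yaws()
E
```

```text
foot yawL,R,yL,yR | fence yawL,R,yL,yR [  2.28   0.82 -43.97   1.03   1.1    0.92   1.54  15.31]
tgt [ 20.15 -20.95  -1.  ] p [ 20.95 -22.08  -0.  ] F [-2.93 -4.06  7.4 ] M [-0.98  0.67  0.24] err mrad [-0.62 -0.27 -0.11] 38.25
foot yawL,R,yL,yR | fence yawL,R,yL,yR [  3.26   3.19 -43.97   0.95   1.41   1.28   1.56  15.35]
```

```bash
cat >> push.py <<'E'
def foot_yaw():
    C,p,d=snap(); X=cloud(C,d); z=X[...,2]*1000; v=np.mgrid[0:420,0:560][0]; hsv=cv2.cvtColor(p,cv2.COLOR_RGB2HSV)
    blue=(hsv[...,0]>100)&(hsv[...,0]<125)&(hsv[...,1]>90)&(v<290)
    top=blue&(z>46.5)&(z<54)
    def fit(pts,zz,along):
        W=np.array([world(C,q_,zz) for q_ in pts]); L=((W-np.r_[c[:2],0])@E.T)[:,:2]*1000
        l=cv2.fitLine(L.astype(np.float32),cv2.DIST_HUBER,0,.01,.01).ravel(); a=np.degrees(np.arctan2(l[1],l[0]))-along
        a=(a+90)%180-90; r=abs((L-l[2:])@[-l[1],l[0]]); return round(a,2),len(L),round(float(np.median(r)),2),np.round(L.mean(0),2)
    rows=np.where(top.sum(1)>60)[0][3:]; cols=np.where(top.sum(0)>12)[0]; cols=cols[4:-4]
    side=[(np.where(top[r])[0].max()+.5,r) for r in rows]; left=[(np.where(top[r])[0].min()-.5,r) for r in rows]
    front=[(k,np.where(top[:,k])[0].min()-.5) for k in cols]
    fen=(z>40)&(z<46)&(hsv[...,1]<60)
    L=((X[...,:3]-np.r_[c[:2],0])@E.T)*1000; fen&=(L[...,1]>-4)&(L[...,1]<22)&(L[...,0]<8)&(L[...,0]>-50)&(v<290)
    fr=np.where(fen.sum(1)>8)[0]
    fi=[(np.where(fen[r])[0].min()-.5,r) for r in fr]; fo=[(np.where(fen[r])[0].max()+.5,r) for r in fr]
    print("foot +y",fit(side,.048,0),"-y",fit(left,.048,0),"front",fit(front,.048,90),"\nfence in",fit(fi,.042,0),"out",fit(fo,.042,0))
E
python3 - <<'E'
from push import *
foot_yaw(); gap(); rep("now")
E
```

```text
foot +y (np.float32(3.48), 21, 0.0, array([4.2 , 1.46])) -y (np.float32(1.83), 21, 0.09, array([  5.22, -43.93])) front (np.float32(1.28), 84, 0.0, array([ -2.95, -21.34])) 
fence in (np.float32(1.68), 118, 0.15, array([-21.85,   0.94])) out (np.float32(1.41), 118, 0.12, array([-22.16,  15.  ]))
foot 2630 min [ -2.75 -43.5   46.99] max [20.32  1.24 50.1 ] rect [  9.5 -21.1] [25.2 45.6] 1.1 plane [ 0.   -0.   48.58]
fence 3737 min [-52.58   0.63  40.1 ] max [ 9.27 15.04 44.09] rect [-21.5   8. ] [63.1 14.8] 1.03 plane [-0.    0.01 42.46]
now [ 20.92 -22.09  -0.01] F [-3.06 -3.37  8.2 ] M [-0.96  0.72  0.2 ] 38.5
```

```bash
python3 - <<'E'
from push import *
z=np.load("sv.npz"); tgt,acc=z["tgt"],z["acc"]
tgt,acc=servo(tgt,[-9,-7,9],acc,1.35,7); foot_yaw()
tgt,acc=servo(tgt,[-10,-10,9],acc,1.35,6); foot_yaw(); gap()
s=robot.sense(); print(s["opening"],s["grip_force"])
E
```

```text
tgt [ 21.99 -20.14  -0.32] p [ 21.06 -21.91   0.03] F [-8.23 -7.86  9.31] M [-1.6   1.79  0.13] err mrad [-0.01 -0.15 -0.  ] 40.83
foot +y (np.float32(3.63), 20, 0.0, array([3.96, 1.45])) -y (np.float32(2.37), 20, 0.09, array([  5.1 , -43.97])) front (np.float32(1.82), 84, 0.23, array([ -2.87, -21.34])) 
fence in (np.float32(2.12), 119, 0.19, array([-21.52,   0.96])) out (np.float32(1.42), 119, 0.11, array([-21.87,  14.99]))
tgt [ 22.59 -19.53  -0.1 ] p [ 21.15 -21.9    0.05] F [-10.24  -9.69   8.62] M [-2.11  2.16  0.21] err mrad [-0.52 -0.4  -0.11] 42.88
foot +y (np.float32(3.63), 19, 0.0, array([3.69, 1.51])) -y (np.float32(2.4), 19, 0.06, array([  4.83, -43.92])) front (np.float32(1.6), 84, 0.09, array([ -2.93, -21.24])) 
fence in (np.float32(1.93), 118, 0.17, array([-21.73,   0.97])) out (np.float32(1.46), 118, 0.12, array([-22.08,  15.02]))
foot 2649 min [ -2.65 -43.41  47.1 ] max [20.61  1.31 50.1 ] rect [  9.6 -21.1] [25.3 45.6] 2.05 plane [ 0.   -0.   48.67]
fence 3756 min [-52.87   0.65  40.1 ] max [ 9.15 15.04 44.18] rect [-21.6   7.9] [63.4 14.6] 1.31 plane [-0.    0.02 42.48]
0.012586167947430284 108.58476161956787
```

```bash
python3 - <<'E'
from push import *
robot.pause(.3); rep("final"); print(robot.job_done())
E
```

```text
final [ 21.17 -21.91   0.06] F [-9.35 -8.53  8.65] M [-2.12  2.11  0.19] 43.28
the job is handed in; nothing more can be done
None
```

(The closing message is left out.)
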